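# Fill the bakery's delivery crate

## Robot

A 7-joint arm with a two-finger parallel gripper is mounted at the origin on the work surface. World frame = base frame: x ahead of the robot, y to its left, z up, the work surface at z = 0. Lengths are in m, angles in rad, forces in N, time in s.
With the tool pointing down it reaches from about 0.4 to 0.85 m from the base axis. Payload 4.5 kg.
Tool frame: the origin (TCP) lies midway between the tips of the shut fingers; the grasp point (between the pads) lies 19 mm behind it; x points along the fingers, y is the direction in which the jaws open and shut, and the axes are right-handed (so a half turn about x gives the same grasp; the last joint's range is limited). The gripper opens to 88 mm and grips with 3 to 60 N. Pads are 18 mm wide; open, the fingers measure 123 mm over their backs; the gripper's body (75 mm by 187 mm) begins 45 mm behind the grasp point.
Start: joints at [0.034, 0.689, -0.195, 1.565, 0.157, 0.902, -0.215], TCP at [0.625, 0, 0.239] pointing down, gripper open.
Joint ranges: [-3.01, 3.01], [-0.46, 2.08], [-1.47, 1.51], [0.13, 2.56], [-1, 4.14], [0.04, 2.09], [-2.66, 2.66]. Speed limits (rad/s): [2.57, 2.57, 3.14, 3.14, 3.14, 3.14, 3.14].

## Interface

Orientations are given as a unit quaternion [x, y, z, w].
In Python, from plant import r gives the robot as it stands.
- The arm moves only by the tool arm_command, never from a script. Its argument "plan" is a list of rows, each a list of 5 numbers: the finger opening in m, from 0 to 0.0881, then the shift along the tool's x, y, z in m, then the turn about the tool's x in rad. In form: [[grip, dx, dy, dz, roll], ...]. A call has 1 to 12 rows; each row shifts and turns the commanded pose from where the row before left it, along the tool's axes as they then stand; what a row does not reach is not made up. A row lasts 1/8 s, in which the tool goes at most 62.5 mm and 10.7 degrees, less where a joint would pass 70% of its speed; a pose out of reach is approached as far as the arm can. A call is refused whole if a number of a shift passes 0.0625 or a number of a turn 0.188, either way. A call with a gripper value outside its range is refused whole. The fingers move at their own pace and stop on an object; "force" is the grip in N (left out, the last holds). Time passes only in rows, so rows that do not move let the fingers close. It gives the time, the measured TCP pose, the force and the opening at its end, in the units of the state.
- r.get_state(): the state, without advancing time (a new reading comes with each control period).
- r.snapshot(name): name is "scene" or "side" or "wrist"; returns (picture, depth): 420x560x3 uint8, red, green, blue; 420x560 float32, m along the optical axis (not along the pixel's ray), 0 where there is no reading.
- r.calibration(name): a dict with "fx", "fy", "cx", "cy" (pixels), "eye" and "orientation" of the camera in the world; the wrist camera has in their place "mount" (4x4, takes a point from camera to tool coordinates, whose origin is the TCP and whose axes are the tool frame's). Camera axes: x right, y down, z forward; pixel columns grow to the right and rows downward; lengths in m; the calibration is good to about 2 mm. A picture is of the moment at which its call begins: read the wrist's pose just before it. calibration takes no time and is no camera call.
- r.finish_job(): hands the job in, once; it reports no verdict.
The state is a dict: "clock": time; "q": joint angles; "qd": joint speeds; "joint_torque": joint torques, N m; "tool_pos": TCP position; "eef_rot": TCP orientation; "contact_force": force on the tool from outside, world axes, zero at the start; "moment": the same for the moment, N m; "opening": opening from 0.0 (shut) to 1.0 (fully open).
Only numpy, scipy, OpenCV 4.12 (cv2) and the standard library are available. Lean on these libraries where they do the work, as an engineer would, in place of code of your own. Each camera call takes 0.05 s, during which the arm holds its last target.

## Task

Fill the four empty cells of the wooden delivery crate with the two loose metal tins and the two loose brown bottles, one upright in each cell and standing on the cell's floor: tins in the wide row, bottles in the narrow row. Lower them in gently instead of dropping or tipping them over, leave the tin and bottle already packed where they are, and do not push aside or knock over anything else on the table.

Things in the scene. Friction and masses are not known exactly. Their poses are not given: they have to be found in the camera images.
- crate: open wooden delivery crate, fixed on the table, outside 162 mm (its x) by 262 mm (its y), walls 75 mm high, inner floor 8 mm above the table; inside, two rows of three cells along its y, cell centres at y = -84, 0, +84 mm; partitions 6 to 8 mm thick, tops 70 mm above the table. Origin: centre of its underside; z up
- wide_row (a point): centre of the crate's wide row, on the floor of its middle cell, at crate x = +34 mm; each wide cell is 78 mm (x) by 78 mm (y); axes as the crate's
- narrow_row (a point): centre of the crate's narrow row, on the floor of its middle cell, at crate x = -43 mm; each narrow cell is 60 mm (x) by 78 mm (y); axes as the crate's
- bar_mid (a point): middle of the crate's fixed carrying bar, a round bar of 18 mm diameter along the crate's whole length (its y) over the partition between the rows, at crate x = -9 mm, axis 120 mm above the table; upright end posts 24 mm wide (x), 8 mm thick, at crate y = -127 and +127 mm
- tin_1_mid (a point): one of the two loose tins to pack, on the table: steel-coloured metal tin standing upright: round body 66 mm diameter and 86 mm high (top edge bevelled), on it a narrower dark round cap 40 mm diameter from 86 to 120 mm height; total height 120 mm, 0.2 to 0.42 kg. This point is its centre, 60 mm above its underside; z up along its axis
- tin_2_mid (a point): one of the two loose tins to pack, on the table: steel-coloured metal tin standing upright: round body 66 mm diameter and 86 mm high (top edge bevelled), on it a narrower dark round cap 40 mm diameter from 86 to 120 mm height; total height 120 mm, 0.2 to 0.42 kg. This point is its centre, 60 mm above its underside; z up along its axis
- bottle_1_mid (a point): one of the two loose bottles to pack, on the table: slim brown bottle standing upright: round body 50 mm diameter up to 100 mm, shoulder tapering to 28 mm diameter at 125 mm, then neck and black cap 27 to 28 mm diameter up to the top at 165 mm; 0.24 to 0.5 kg. This point is its centre, 82.5 mm above its underside; z up along its axis
- bottle_2_mid (a point): one of the two loose bottles to pack, on the table: slim brown bottle standing upright: round body 50 mm diameter up to 100 mm, shoulder tapering to 28 mm diameter at 125 mm, then neck and black cap 27 to 28 mm diameter up to the top at 165 mm; 0.24 to 0.5 kg. This point is its centre, 82.5 mm above its underside; z up along its axis
- tin_packed_mid (a point): the tin already standing in a wide cell of the crate, same as the loose tins; this point is its centre, 60 mm above its underside
- bottle_packed_mid (a point): the bottle already standing in a narrow cell of the crate, same as the loose bottles; this point is its centre, 82.5 mm above its underside
- liner_wide_1: flat white paper disc, 62 mm diameter and under 1 mm thick, fixed on the floor at the centre of one of the two empty wide cells; origin at its centre on the cell floor
- liner_wide_2: flat white paper disc, 62 mm diameter and under 1 mm thick, fixed on the floor at the centre of one of the two empty wide cells; origin at its centre on the cell floor
- liner_narrow_1: flat white paper disc, 46 mm diameter and under 1 mm thick, fixed on the floor at the centre of one of the two empty narrow cells; origin at its centre on the cell floor
- liner_narrow_2: flat white paper disc, 46 mm diameter and under 1 mm thick, fixed on the floor at the centre of one of the two empty narrow cells; origin at its centre on the cell floor
- moulds_mid (a point): bystander: nested stack of fluted metal cake moulds, 70 mm diameter, 54 mm high; point at its centre, 27 mm up
- crock_mid (a point): bystander: blue round ceramic crock, 66 mm diameter, 90 mm high, with utensil handles standing in it up to 155 mm above the table and within 30 mm of its axis; point on its axis, 45 mm up
- cup_mid (a point): bystander: white handleless cup, 68 mm diameter, 85 mm high; point on its axis, 42 mm up
- pestle_mid (a point): bystander: dark wooden pestle standing on its broad end, 58 mm diameter below 35 mm, 24 to 34 mm diameter from 60 mm to its top at 148 mm; point on its axis, 74 mm up
- jar_mid (a point): bystander: clear glass jar with a wide white lid, 68 mm diameter, 95 mm high; point on its axis, 47 mm up
- bowl: bystander: white bowl, 130 mm diameter, 55 mm high, left of the crate; origin at the centre of its underside
- spatula: bystander: spatula lying flat on the table between the robot and the goods, its length across (along y), under 30 mm high; origin near its middle
Things that resemble listed ones, but are neither listed nor needed, are in the scene too. What is shaped like the part that bears tin_1_mid but green or purple is not meant.

How it is judged:
By the outcome, as a careful person would: the job done as asked, in the order asked, and still so for the second after the job is handed in, with the robot touching nothing.
It also fails if it takes over 72 s, if anything falls off the work surface, if the arm or the gripper's body presses on something with over 40 N, if the wrist force passes 120 N, or if a joint passes its speed limit or range.

## Working session

There is one attempt and no reset: what is moved stays moved. The work goes in short steps, Python scripts to look and compute and a tool call to move; the robot and the scene stay as the last step left them, time stands still between calls to the robot, and variables do not carry over. Pictures are saved under pics/ and viewed, and the job is handed in when it is done.

Besides the shell and the picture viewer there is one more tool, called after "Request:" by a JSON object that holds its "op" and its "data", one argument or row to a line. arm_command: Moves the arm, as the interface text tells. Its arguments: {"type":"object","properties":{"plan":{"type":"array","items":{"type":"array","items":{"type":"number"}}},"force":{"type":"number"}},"required":["plan"]}

```bash
ls; mkdir -p pics
cat > h.py <<'E'
import numpy as np, cv2
from plant import r
from scipy.spatial.transform import Rotation as R
def snap(n,f):
    s=r.get_state(); im,d=r.snapshot(n); cv2.imwrite(f'pics/{f}.png',im[:,:,::-1]); np.savez(f'pics/{f}.npz',im=im,d=d,tp=s['tool_pos'],tr=s['eef_rot']); return im,d,s
E
python3 - <<'E'
from h import *
for n in('scene','side','wrist'):
    c=r.calibration(n); print(n,c)
    snap(n,n+'0')
print(r.get_state())
E
```

```text
pics
scene {'fx': 497.43751322392313, 'fy': 497.43751322392313, 'cx': 279.71916900060455, 'cy': 203.87257896486696, 'eye': array([0.98798383, 0.77177988, 0.98048561]), 'orientation': array([ 0.25081622,  0.89189571, -0.36046168, -0.10807704])}
side {'fx': 505.7272288179151, 'fy': 505.7272288179151, 'cx': 282.5326274414469, 'cy': 208.42235206035605, 'eye': array([-0.1141008 , -0.59308029,  0.99615151]), 'orientation': array([ 0.84742308, -0.36045462,  0.14592622, -0.36145833])}
wrist {'fx': 342.8786290604031, 'fy': 342.8786290604031, 'cx': 278.6594605401152, 'cy': 207.34767793068045, 'mount': array([[ 3.06972415e-04, -3.16567229e-01,  9.48570026e-01,
        -1.46311850e-01],
       [ 9.99999951e-01,  1.47652191e-04, -2.74339846e-04,
        -6.05878429e-04],
       [-5.32114379e-05,  9.48570065e-01,  3.16567259e-01,
        -8.37232446e-02],
       [ 0.00000000e+00,  0.00000000e+00,  0.00000000e+00,
         1.00000000e+00]])}
{'clock': 0.15, 'q': array([ 0.03380271,  0.68976027, -0.19454336,  1.56605184,  0.15729059,
        0.90252442, -0.21507634]), 'qd': array([ 0.00056629, -0.00326606,  0.00045591, -0.0040472 , -0.00190632,
        0.00040141,  0.00021356]), 'joint_torque': array([-1.46674727e-03, -5.27863634e+01, -1.26819178e+00, -1.53587687e+01,
       -5.24473807e-02,  3.92338901e-03,  1.12435155e-04]), 'tool_pos': array([ 6.24538235e-01, -2.69604869e-05,  2.38128266e-01]), 'eef_rot': array([-0.49961853, -0.50033762,  0.50033812, -0.49970527]), 'contact_force': array([0.12222626, 0.44524638, 0.66788873]), 'moment': array([ 0.02779639, -0.0564298 , -0.008094  ]), 'opening': 1.0029862209077385}
```

View pics/scene0.png

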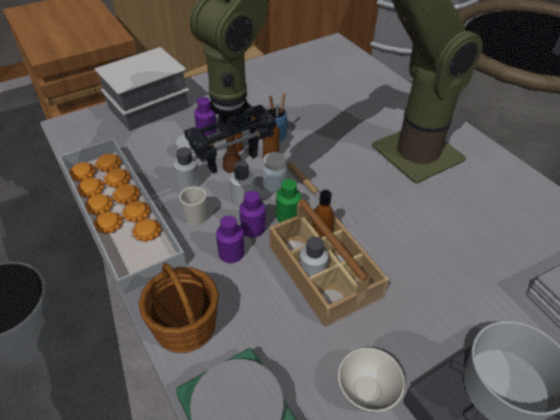

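View pics/side0.png

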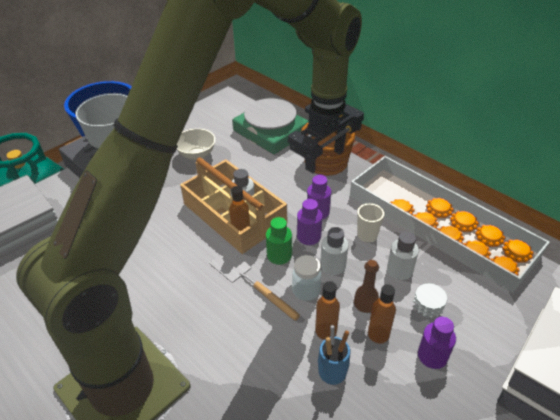

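View pics/wrist0.png

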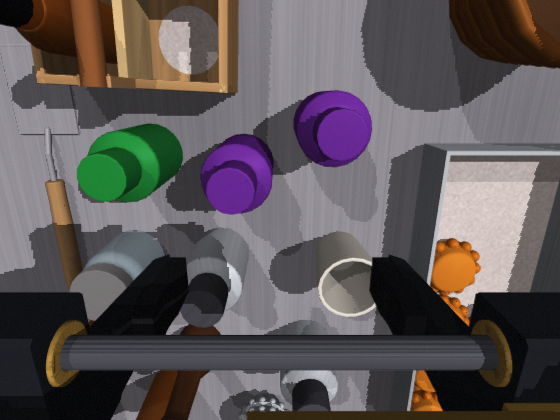

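Run:
```python
from h import *
print(R.from_quat([-0.49961853, -0.50033762,  0.50033812, -0.49970527]).as_matrix().round(3))
```

```text
[[-0.001  1.     0.   ]
 [-0.     0.    -1.   ]
 [-1.    -0.001  0.   ]]
```

The side view shows the loose tins at about (335,250) and (403,257), and the loose bottles at (327,312) and (382,315). The pestle is at (370,285) and the crate at (233,205). Next I'll build a top-down height map from the depth images.

```bash
cat >> h.py <<'E'
def cloud(f,n):
    z=np.load(f'pics/{f}.npz'); im,d=z['im'],z['d']; c=r.calibration(n)
    v,u=np.mgrid[0:420,0:560]; m=d>0
    P=np.stack([(u-c['cx'])/c['fx']*d,(v-c['cy'])/c['fy']*d,d],-1)[m]
    if n=='wrist':
        M=c['mount']; P=P@M[:3,:3].T+M[:3,3]; P=R.from_quat(z['tr']).apply(P)+z['tp']
    else: P=R.from_quat(c['orientation']).apply(P)+c['eye']
    return P,im[m]
def top(fs,x0,x1,y0,y1,res,zmax=0.2):
    W=int((x1-x0)/res);H=int((y1-y0)/res)
    img=np.zeros((H,W,3),np.uint8);hm=np.full((H,W),-1.)
    for f,n in fs:
        P,C=cloud(f,n); k=(P[:,0]>x0)&(P[:,0]<x1)&(P[:,1]>y0)&(P[:,1]<y1)&(P[:,2]<zmax); P,C=P[k],C[k]
        o=np.argsort(P[:,2]);P,C=P[o],C[o]
        i=np.clip(((y1-P[:,1])/res).astype(int),0,H-1);j=np.clip(((P[:,0]-x0)/res).astype(int),0,W-1)
        b=P[:,2]>=hm[i,j]; hm[i[b],j[b]]=P[b,2]; img[i[b],j[b]]=C[b]
    return img,hm
E
python3 - <<'E'
from h import *
img,hm=top([('scene0','scene'),('side0','side'),('wrist0','wrist')],.3,.9,-.35,.55,.0015)
def save(img,f):
    o=cv2.resize(img,None,fx=1.5 if 0 else 1,fy=1); 
    for k in range(4,9): cv2.putText(o,f'x.{k}',(int((k/10-.3)/.0015),8),0,.3,(255,255,0),1); cv2.line(o,(int((k/10-.3)/.0015),0),(int((k/10-.3)/.0015),599),(90,90,0),1)
    for k in range(-3,6): y=int((.55-k/10)/.0015); cv2.putText(o,f'y{k/10}',(0,y),0,.3,(255,255,0),1); cv2.line(o,(0,y),(399,y),(90,90,0),1)
    return o
a=save(img,'');h=cv2.applyColorMap(np.clip(hm/.18*255,0,255).astype(np.uint8),cv2.COLORMAP_JET)[:,:,::-1].copy(); b=save(h,'')
cv2.imwrite('pics/top0.png',np.hstack([a,b])[:,:,::-1])
E
```

```text
(no output)
```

View pics/top0.png

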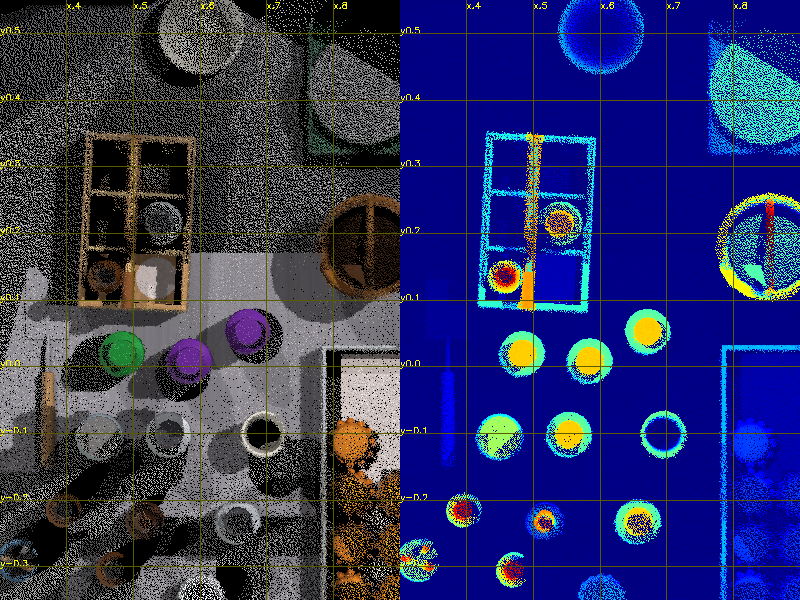

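The top-down map is clear. The crate is almost square to the axes, and its empty cells are wide-low, wide-high, narrow-mid and narrow-high. Now the precise fits, done separately for each camera.

```bash
cat >> h.py <<'E'
from scipy.optimize import least_squares
def circ(P,c0,rad,z0,z1,tol=.008):
    """fixed-radius circle fit to side-surface points in height band"""
    c=np.array(c0,float)
    for it in range(4):
        d=np.hypot(*(P[:,:2]-c).T); k=(abs(d-rad)<tol+(.012 if it==0 else 0))&(P[:,2]>z0)&(P[:,2]<z1)
        if k.sum()<15: return None
        q=P[k,:2]; s=least_squares(lambda c:np.hypot(*(q-c).T)-rad,c,loss='soft_l1',f_scale=.002); c=s.x
    return c.round(4),int(k.sum()),round(float(np.median(abs(s.fun))),4)
E
python3 - <<'E'
from h import *
T={'tin1':(.555,-.1),'tin2':(.655,-.235),'tinP':(.545,.215)}
B={'b1':(.395,-.215),'b2':(.465,-.305),'bP':(.457,.138)}
for f,n in (('scene0','scene'),('side0','side'),('wrist0','wrist')):
    P,C=cloud(f,n)
    for k,c in T.items():
        h=.008 if k[-1]=='P' else 0
        d=np.hypot(*(P[:,:2]-c).T); t=P[(d<.025)&(P[:,2]>.112+h)&(P[:,2]<.13+h)]
        print(n,k,'body',circ(P,c,.033,.025+.07*(h>0),.08+h) ,'cap',circ(P,c,.02,.092+h,.114+h,.005),'top',t.mean(0).round(4) if len(t) else 0,len(t))
    for k,c in B.items():
        h=.008 if k[-1]=='P' else 0
        d=np.hypot(*(P[:,:2]-c).T); t=P[(d<.02)&(P[:,2]>.16+h)&(P[:,2]<.18+h)]
        print(n,k,'body',circ(P,c,.025,.02+.06*(h>0),.098+h),'cap',circ(P,c,.014,.128+h,.162+h,.005),'top',t.mean(0).round(4) if len(t) else 0,len(t))
    for k,c,rr,z in(('green',(.485,.015),.033,.12),('purp',(.58,.005),.033,.12),('purp2',(.67,.05),.033,.12),('jar',(.445,-.105),.034,.09),('cup',(.695,-.1),.034,.085),('pestle',(.52,-.235),.029,.035)):
        print(n,k,circ(P,c,rr,.01,z if z<.1 else .08))
    # crate walls: points on top z .066-.08
    k=(P[:,2]>.071)&(P[:,2]<.08)&(P[:,0]>.40)&(P[:,0]<.61)&(P[:,1]>.07)&(P[:,1]<.36)
    q=P[k,:2].astype(np.float32); print(n,'walltop',len(q),cv2.minAreaRect(q) if len(q) else 0)
    k=(P[:,2]>.105)&(P[:,2]<.135)&(P[:,0]>.47)&(P[:,0]<.53)&(P[:,1]>.085)&(P[:,1]<.36)
    q=P[k]; 
    if len(q)>20: print('bar',len(q),cv2.minAreaRect(q[:,:2].astype(np.float32)),q[:,2].max())
E
```

```text
scene tin1 body (array([ 0.5538, -0.106 ]), 278, 0.0009) cap (array([ 0.5541, -0.1054]), 91, 0.0011) top [ 0.5559 -0.1011  0.1207] 160
scene tin2 body (array([ 0.6581, -0.2369]), 357, 0.0011) cap (array([ 0.6586, -0.2366]), 94, 0.0009) top [ 0.6602 -0.232   0.1206] 145
scene tinP body None cap (array([0.5392, 0.2129]), 110, 0.0007) top [0.542  0.216  0.1284] 232
scene b1 body (array([ 0.3958, -0.219 ]), 277, 0.0012) cap None top [ 0.3933 -0.2157  0.1672] 39
scene b2 body (array([ 0.4716, -0.3099]), 67, 0.0011) cap None top 0 0
scene bP body (array([0.4581, 0.1324]), 57, 0.0007) cap (array([0.4582, 0.1326]), 121, 0.0007) top [0.4597 0.1351 0.1738] 98
scene green (array([0.4832, 0.0155]), 339, 0.0009)
scene purp (array([0.5847, 0.0045]), 462, 0.0009)
scene purp2 (array([0.6718, 0.049 ]), 491, 0.0007)
scene jar (array([ 0.449 , -0.1104]), 496, 0.0017)
scene cup (array([ 0.6955, -0.1066]), 616, 0.0031)
scene pestle (array([ 0.5166, -0.2374]), 76, 0.0013)
scene walltop 1425 ((0.5057404041290283, 0.21464380621910095), (0.26553991436958313, 0.16442659497261047), 87.10102081298828)
bar 1009 
[... 1850 characters left out ...]
0
wrist bP body (array([0.4579, 0.1369]), 99, 0.0001) cap (array([0.4576, 0.1369]), 1084, 0.0003) top [0.4702 0.1303 0.1693] 26
wrist green (array([0.4826, 0.0196]), 1590, 0.0002)
wrist purp (array([0.5842, 0.0085]), 656, 0.0001)
wrist purp2 (array([0.6717, 0.0528]), 355, 0.0001)
wrist jar (array([ 0.4487, -0.1068]), 2205, 0.0013)
wrist cup (array([ 0.6996, -0.0947]), 2785, 0.0025)
wrist pestle (array([ 0.5174, -0.2336]), 210, 0.0004)
wrist walltop 2792 ((0.5000556707382202, 0.12280311435461044), (0.0706806629896164, 0.1628296971321106), 87.31719970703125)
bar 3727 ((0.48610493540763855, 0.11609122902154922), (0.03222240135073662, 0.05719722807407379), 0.8572481870651245) 0.13496626155654307
```

Side and wrist agree to within 1 mm. The scene camera reads about 4 mm low in y, so I won't rely on it. Next I roll the jaws to the crate's y direction (93°).

Request:
{"op": "arm_command", "data": {
  "plan": [
    [0.065, 0, 0, 0, 0.18],
    [0.065, 0, 0, 0, 0.18],
    [0.065, 0, 0, 0, 0.18],
    [0.065, 0, 0, 0, 0.18],
    [0.065, 0, 0, 0, 0.18],
    [0.065, 0, 0, 0, 0.18],
    [0.065, 0, 0, 0, 0.18],
    [0.065, 0, 0, 0, 0.18],
    [0.065, 0, 0, 0, 0.18]
  ],
  "force": 25
}}

```text
clock: 1.27
tool_pos: [0.6248, 0.0002, 0.2384]
eef_rot: [-0.707, 0.019, 0.707, 0.019]
contact_force: [-0.2, -0.2, 0.7]
opening: 0.735
```

```bash
cat >> h.py <<'E'
CC=np.array([.5053,.2182]);YW=-.0524
def cell(cx,cy): return CC+R.from_euler('z',YW).as_matrix()[:2,:2]@np.array([cx,cy])
G={'tin1':(.5535,-.102),'tin2':(.6577,-.233),'b1':(.3957,-.2145),'b2':(.471,-.3053),
 'wl':cell(.034,-.084),'wh':cell(.034,.084),'nm':cell(-.043,0),'nh':cell(-.043,.084)}
def go(name,z):
    s=r.get_state(); x,y=G[name] if isinstance(name,str) else name
    A=R.from_quat(s['eef_rot']); d=A.inv().apply(np.array([x,y,z])-s['tool_pos'])
    m=A.as_matrix(); yaw=np.degrees(np.arctan2(m[1,1],m[0,1]))
    print('t',round(s['clock'],2),'pos',s['tool_pos'].round(4),'F',np.round(s['contact_force'],1),'op',round(s['opening']*.0881,4),'yaw',yaw.round(2),'tilt',(m[:,0]).round(4),'q',s['q'].round(2)); print('delta mm',(d*1000).round(1))
E
python3 -c "
from h import *
print(G); go('tin1',.2)"
```

```text
{'tin1': (0.5535, -0.102), 'tin2': (0.6577, -0.233), 'b1': (0.3957, -0.2145), 'b2': (0.471, -0.3053), 'wl': array([0.53485375, 0.13253451]), 'wh': array([0.54365292, 0.30030392]), 'nm': array([0.46235902, 0.22045217]), 'nh': array([0.46675861, 0.30433687])}
t 1.27 pos [6.248e-01 2.000e-04 2.384e-01] F [-0.2 -0.2  0.7] op 0.0648 yaw -93.15 tilt [-7.e-04  2.e-04 -1.e+00] q [-0.23  0.7   0.28  1.58 -0.23  0.89 -1.49]
delta mm [ 38.4 106.   65.5]
```

Request:
{"op": "arm_command", "data": {
  "plan": [
    [0.065, 0.008, 0.026, 0.016, 0],
    [0.065, 0.01, 0.027, 0.0165, 0],
    [0.065, 0.01, 0.027, 0.0165, 0],
    [0.065, 0.01, 0.026, 0.0165, 0],
    [0.065, 0.02, 0, 0, 0],
    [0.065, 0.02, 0, 0, 0],
    [0.065, 0.008, 0, 0, 0],
    [0.065, 0, 0, 0, 0]
  ]
}}

```text
clock: 2.28
tool_pos: [0.5542, -0.1025, 0.1524]
eef_rot: [-0.707, 0.017, 0.707, 0.017]
contact_force: [-0.7, -1.2, 1.1]
opening: 0.737
```

```bash
python3 -c "
from h import *
go('tin1',.092); snap('wrist','w1')"
```

```text
t 2.27 pos [ 0.5542 -0.1025  0.1524] F [-0.7 -1.2  1.1] op 0.065 yaw -92.81 tilt [-9.e-04  2.e-04 -1.e+00] q [-0.02  0.74  0.21  1.85 -0.25  0.58 -1.27]
delta mm [60.4 -0.4  0.6]
```

View pics/w1.png

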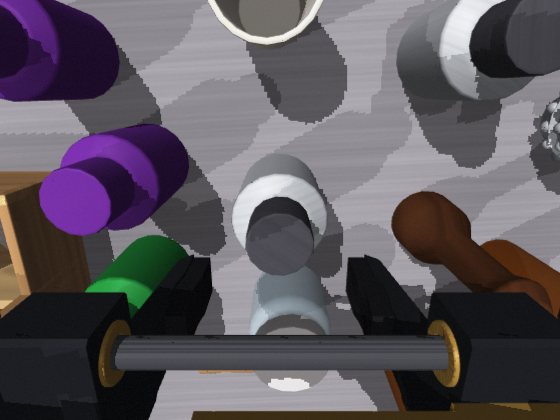

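The tin cap sits at (280,240), centred between the fingers. I'll lower and close.

Request:
{"op": "arm_command", "data": {
  "plan": [
    [0.065, 0.02, 0, 0, 0],
    [0.065, 0.02, 0, 0, 0],
    [0.065, 0.014, 0, 0, 0],
    [0.065, 0.006, 0, 0, 0],
    [0.065, 0, 0, 0, 0],
    [0.03, 0, 0, 0, 0],
    [0.03, 0, 0, 0, 0],
    [0.03, 0, 0, 0, 0],
    [0.03, 0, 0, 0, 0]
  ],
  "force": 30
}}

```text
clock: 3.45
tool_pos: [0.5547, -0.1027, 0.0931]
eef_rot: [0.707, -0.017, -0.707, -0.017]
contact_force: [-0.1, -0.5, 2.5]
opening: 0.445
```

```bash
python3 -c "
from h import *
go('wh',.25)"
```

```text
t 3.45 pos [ 0.5547 -0.1027  0.0931] F [-0.1 -0.5  2.5] op 0.0392 yaw -92.82 tilt [ 8.e-04 -2.e-04 -1.e+00] q [ 0.01  0.83  0.16  1.88 -0.28  0.45 -1.25]
delta mm [-157.  -402.    30.7]
```

Request:
{"op": "arm_command", "data": {
  "plan": [
    [0.03, -0.01, 0, 0, 0],
    [0.03, -0.02, 0, 0, 0],
    [0.03, -0.03, 0, 0, 0],
    [0.03, -0.035, 0, 0, 0],
    [0.03, -0.032, -0.02, 0.001, 0],
    [0.03, -0.02, -0.03, 0.003, 0],
    [0.03, -0.01, -0.04, 0.004, 0],
    [0.03, 0, -0.045, 0.004, 0],
    [0.03, 0, -0.045, 0.004, 0],
    [0.03, 0, -0.045, 0.004, 0],
    [0.03, 0, -0.045, 0.003, 0],
    [0.03, 0, -0.045, 0.003, 0]
  ]
}}

```text
clock: 4.95
tool_pos: [0.5432, 0.2146, 0.25]
eef_rot: [-0.707, 0.017, 0.707, 0.017]
contact_force: [0.4, 1.1, -1.7]
opening: 0.448
```

```bash
python3 -c "
from h import *
go('wh',.25)"
```

```text
t 4.95 pos [0.5432 0.2146 0.25  ] F [ 0.4  1.1 -1.7] op 0.0394 yaw -92.82 tilt [-6.e-04 -2.e-04 -1.e+00] q [-0.64  0.64  0.32  1.7  -0.25  0.85 -1.83]
delta mm [ -0.  -85.6   3.8]
```

Request:
{"op": "arm_command", "data": {
  "plan": [
    [0.03, 0, -0.04, 0.002, 0],
    [0.03, 0, -0.03, 0.001, 0],
    [0.03, 0, -0.0165, 0.001, 0],
    [0.03, 0, 0, 0, 0],
    [0.03, 0, 0, 0, 0]
  ]
}}

```text
clock: 5.58
tool_pos: [0.5445, 0.2976, 0.2498]
eef_rot: [0.707, -0.019, -0.707, -0.018]
contact_force: [-0.1, -0.1, -2.3]
opening: 0.444
```

```bash
python3 -c "
from h import *
go('wh',.25); snap('wrist','w2'); snap('scene','s2')"
```

```text
t 5.58 pos [0.5445 0.2976 0.2498] F [-0.1 -0.1 -2.3] op 0.0391 yaw -92.96 tilt [-0.     -0.0017 -1.    ] q [-0.76  0.69  0.33  1.58 -0.26  0.91 -1.96]
delta mm [-0.2 -2.6  0.9]
```

View pics/w2.png

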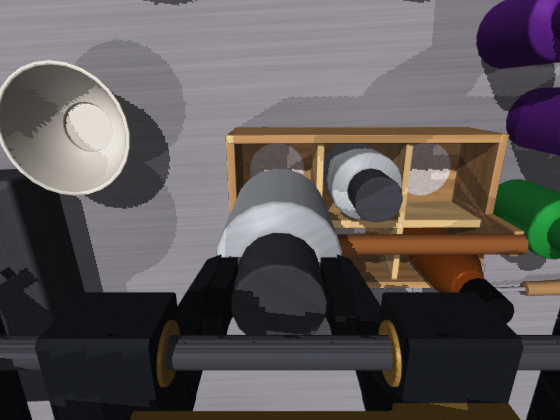

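View pics/s2.png

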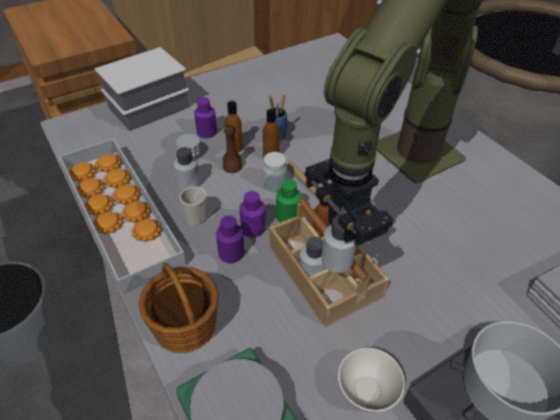

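The wrist view shows the tin at (280,260), the wide-low liner at (425,168), the wide-high liner at (277,160), partly hidden, and the crate walls. I'll refine the cell targets and the held tin's axis from this view.

Run:
```python
from h import *
P,C=cloud('w2','wrist'); s=np.load('pics/w2.npz'); print(s['tp'])
tp=s['tp'][:2]
print('held body',circ(P,tp,.033,.17,.235),'cap',circ(P,tp,.02,.252,.275,.005),'tinP',circ(P,(.54,.217),.02,.1,.122,.005),circ(P,(.54,.217),.033,.03,.09))
hb=P[(np.hypot(*(P[:,:2]-tp).T)<.04)&(P[:,2]>.1)]; print('zrange',np.percentile(hb[:,2],[0,1]))
k=(P[:,2]>.0725)&(P[:,2]<.079)&(P[:,0]>.40)&(P[:,0]<.61)&(P[:,1]>.07)&(P[:,1]<.36)
q=P[k,:2].astype(np.float32); print(cv2.minAreaRect(q))
# east wall top line & low wall
Rm=R.from_euler('z',YW).as_matrix()[:2,:2]; L=(P[k,:2]-CC)@Rm
e=L[(L[:,0]>.065)&(abs(L[:,1])<.11)]; print('east',np.percentile(e[:,0],[2,50,98]),np.degrees(np.polyfit(e[:,1],e[:,0],1)[0]))
e=L[(L[:,1]<-.115)&(abs(L[:,0]-.03)<.035)]; print('low',np.percentile(e[:,1],[2,50,98]))
e=L[(L[:,1]>.115)&(abs(L[:,0]-.03)<.035)]; print('high',len(e),np.percentile(e[:,1],[2,50,98]) if len(e) else 0)
LL=np.c_[(P[:,:2]-CC)@Rm,P[:,2]]
f=(LL[:,2]>.004)&(LL[:,2]<.014)
for cx,cy in((.034,-.084),(.034,.084)):
    m=f&(abs(LL[:,0]-cx)<.038)&(abs(LL[:,1]-cy)<.038); col=C[m].astype(int); sat=col.max(1)-col.min(1); w=sat<25
    q=LL[m][w][:,:2].astype(np.float32); print(cx,cy,m.sum(),w.sum(), cv2.minEnclosingCircle(q) if len(q)>10 else 0, q.mean(0))
```

```text
[0.54446028 0.29761928 0.24983455]
held body (array([0.543 , 0.2988]), 2461, 0.0001) cap (array([0.5433, 0.299 ]), 2673, 0.0003) tinP (array([0.5386, 0.2169]), 352, 0.0001) (array([0.5385, 0.216 ]), 1582, 0.0008)
zrange [0.15800015 0.1768901 ]
((0.5051325559616089, 0.21845793724060059), (0.26255446672439575, 0.16175460815429688), 87.25738525390625)
east [0.07250943 0.07648417 0.08077861] -0.3694652273111495
low [-0.12988672 -0.124965   -0.12162722]
high 468 [0.12363125 0.12773261 0.13139735]
0.034 -0.084 2709 1750 ((0.03479679673910141, -0.09014046937227249), 0.034267790615558624) [ 0.03481621 -0.089241  ]
0.034 0.084 1937 1234 ((0.030497301369905472, 0.08844339847564697), 0.03580572083592415) [0.04530698 0.08541656]
```

Request:
{"op": "arm_command", "data": {
  "plan": [
    [0.03, 0.01, -0.002, 0, 0],
    [0.03, 0.02, 0, 0, 0],
    [0.03, 0.025, 0, 0, 0],
    [0.03, 0.025, 0, 0, 0],
    [0.03, 0.025, 0, 0, 0],
    [0.03, 0.015, 0, 0, 0],
    [0.03, 0.01, 0, 0, 0],
    [0.03, 0.007, 0, 0, 0],
    [0.03, 0.004, 0, 0, 0],
    [0.03, 0.003, 0, 0, 0],
    [0.03, 0, 0, 0, 0]
  ]
}}

```text
clock: 7.05
tool_pos: [0.5443, 0.3019, 0.1059]
eef_rot: [0.707, -0.017, -0.707, -0.017]
contact_force: [-0.2, -0.3, -2.2]
opening: 0.447
```

```bash
python3 -c "
from h import *
go('wh',.1015)"
```

```text
t 7.05 pos [0.5443 0.3019 0.1059] F [-0.2 -0.3 -2.2] op 0.0394 yaw -92.81 tilt [ 2.e-04  1.e-04 -1.e+00] q [-0.72  0.87  0.25  1.69 -0.33  0.62 -1.9 ]
delta mm [4.4 1.6 0.6]
```

Request:
{"op": "arm_command", "data": {
  "plan": [
    [0.03, 0.001, 0.002, 0, 0],
    [0.03, 0.0015, 0, 0, 0],
    [0.03, 0.0015, 0, 0, 0],
    [0.03, 0, 0, 0, 0]
  ]
}}

```text
clock: 7.55
tool_pos: [0.5441, 0.2999, 0.1016]
eef_rot: [-0.707, 0.017, 0.707, 0.017]
contact_force: [0.4, 1.2, -2.2]
opening: 0.447
```

```bash
python3 -c "
from h import *
go('wh',.1015)"
```

```text
t 7.55 pos [0.5441 0.2999 0.1016] F [ 0.4  1.2 -2.2] op 0.0394 yaw -92.82 tilt [-2.e-04 -1.e-04 -1.e+00] q [-0.71  0.88  0.24  1.7  -0.33  0.61 -1.9 ]
delta mm [ 0.1 -0.4  0.4]
```

Request:
{"op": "arm_command", "data": {
  "plan": [
    [0.03, 0.001, 0, 0, 0],
    [0.03, 0.0, 0, 0, 0]
  ]
}}

```text
clock: 7.8
tool_pos: [0.5444, 0.2999, 0.1012]
eef_rot: [0.707, -0.017, -0.707, -0.018]
contact_force: [-0.3, -0.9, 2.4]
opening: 0.445
```

Contact: Fz went from −2.2 to +2.4. Now I release and rise.

Request:
{"op": "arm_command", "data": {
  "plan": [
    [0.06, 0.0, 0, 0, 0],
    [0.06, 0.0, 0, 0, 0],
    [0.06, 0.0, 0, 0, 0],
    [0.06, -0.015, 0, 0, 0],
    [0.06, -0.03, 0, 0, 0],
    [0.06, -0.04, 0, 0, 0],
    [0.06, -0.03, 0, 0, 0]
  ]
}}

```text
clock: 8.68
tool_pos: [0.5448, 0.3, 0.2186]
eef_rot: [0.708, -0.017, -0.706, -0.018]
contact_force: [0.7, 0.3, -0.2]
opening: 0.677
```

Run:
```python
from h import *
go('tin2',.225); snap('wrist','w3')
P,C=cloud('w3','wrist'); print(circ(P,(.543,.3),.02,.1,.122,.005),circ(P,(.543,.3),.033,.05,.09))
```

```text
t 8.68 pos [0.5448 0.3    0.2186] F [ 0.7  0.3 -0.2] op 0.0597 yaw -92.83 tilt [ 0.0024  0.0011 -1.    ] q [-0.75  0.73  0.32  1.62 -0.28  0.84 -1.94]
delta mm [  -6.8  526.7 -139.1]
(array([0.5428, 0.301 ]), 311, 0.0001) (array([0.5423, 0.3012]), 1305, 0.0012)
```

View pics/w3.png

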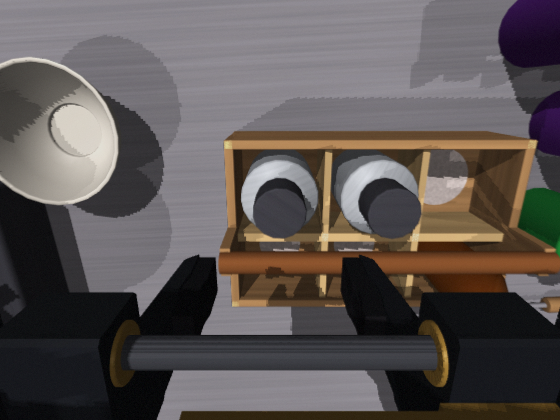

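Tin 1 is upright at (280,195), within 1 mm of its cell centre. On to tin 2.

Request:
{"op": "arm_command", "data": {
  "plan": [
    [0.065, 0, 0.03, -0.008, 0],
    [0.065, 0, 0.045, -0.012, 0],
    [0.065, 0, 0.05, -0.013, 0],
    [0.065, 0, 0.05, -0.013, 0],
    [0.065, 0, 0.05, -0.013, 0],
    [0.065, 0, 0.05, -0.013, 0],
    [0.065, 0, 0.05, -0.013, 0],
    [0.065, 0, 0.05, -0.013, 0],
    [0.065, 0, 0.05, -0.013, 0],
    [0.065, 0, 0.045, -0.012, 0],
    [0.065, 0, 0.035, -0.01, 0],
    [0.065, 0, 0.022, -0.006, 0]
  ]
}}

```text
clock: 10.22
tool_pos: [0.6568, -0.2364, 0.2164]
eef_rot: [0.707, -0.019, -0.707, -0.018]
contact_force: [0.8, 0.2, -0.0]
opening: 0.738
```

Request:
{"op": "arm_command", "data": {
  "plan": [
    [0.065, 0.02, 0, 0, 0],
    [0.065, 0.03, 0, 0, 0],
    [0.065, 0.02, 0, 0, 0],
    [0.065, 0, 0, 0, 0]
  ]
}}

```text
clock: 10.72
tool_pos: [0.6561, -0.2328, 0.1444]
eef_rot: [-0.706, 0.017, 0.708, 0.018]
contact_force: [0.3, -0.4, 0.3]
opening: 0.737
```

Run:
```python
from h import *
go('tin2',.092); snap('wrist','w4')
P,C=cloud('w4','wrist'); print(circ(P,G['tin2'],.02,.092,.114,.005),circ(P,G['tin2'],.033,.03,.08))
```

```text
t 10.72 pos [ 0.6561 -0.2328  0.1444] F [ 0.3 -0.4  0.3] op 0.0649 yaw -92.81 tilt [-0.003   0.0011 -1.    ] q [ 0.17  0.91  0.21  1.41 -0.22  0.85 -1.17]
delta mm [52.4  0.2 -1.8]
(array([ 0.6573, -0.2324]), 689, 0.0002) (array([ 0.6572, -0.2324]), 1188, 0.0001)
```

View pics/w4.png

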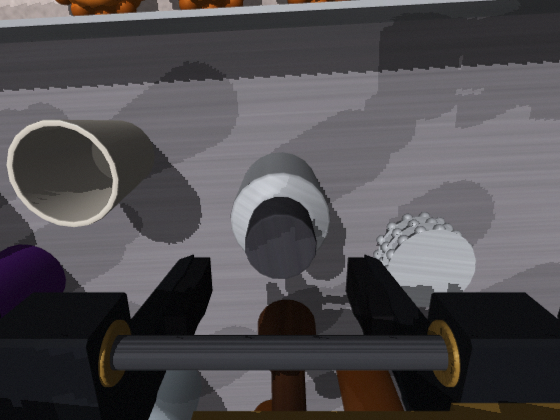

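Tin 2 is centred at (281,235). I'll lower, grip and lift.

Request:
{"op": "arm_command", "data": {
  "plan": [
    [0.065, 0.02, 0, -0.0015, 0],
    [0.065, 0.018, 0, 0, 0],
    [0.065, 0.01, 0, 0, 0],
    [0.065, 0.004, 0, 0, 0],
    [0.065, 0, 0, 0, 0],
    [0.03, 0, 0, 0, 0],
    [0.03, 0, 0, 0, 0],
    [0.03, 0, 0, 0, 0],
    [0.03, 0, 0, 0, 0]
  ]
}}

```text
clock: 11.9
tool_pos: [0.6588, -0.2336, 0.0942]
eef_rot: [0.707, -0.018, -0.707, -0.017]
contact_force: [0.1, -0.7, 1.8]
opening: 0.443
```

Run:
```python
from h import *
go('wl',.25)
```

```text
t 11.9 pos [ 0.6588 -0.2336  0.0942] F [ 0.1 -0.7  1.8] op 0.039 yaw -92.82 tilt [ 8.e-04 -3.e-04 -1.e+00] q [ 0.18  0.97  0.19  1.43 -0.23  0.76 -1.16]
delta mm [-156.  -359.6  141.7]
```

Request:
{"op": "arm_command", "data": {
  "plan": [
    [0.03, -0.01, 0, 0, 0],
    [0.03, -0.02, 0, 0, 0],
    [0.03, -0.03, 0, 0, 0],
    [0.03, -0.035, 0, 0, 0],
    [0.03, -0.032, -0.01, 0.004, 0],
    [0.03, -0.02, -0.025, 0.01, 0],
    [0.03, -0.009, -0.04, 0.016, 0],
    [0.03, 0, -0.045, 0.018, 0],
    [0.03, 0, -0.045, 0.018, 0],
    [0.03, 0, -0.045, 0.018, 0],
    [0.03, 0, -0.045, 0.018, 0],
    [0.03, 0, -0.045, 0.018, 0]
  ]
}}

```text
clock: 13.4
tool_pos: [0.5531, 0.0736, 0.2512]
eef_rot: [0.708, -0.017, -0.706, -0.018]
contact_force: [0.3, 0.7, -3.4]
opening: 0.449
```

Request:
{"op": "arm_command", "data": {
  "plan": [
    [0.03, 0, -0.035, 0.013, 0],
    [0.03, 0, -0.02, 0.0075, 0],
    [0.03, 0, -0.004, 0.001, 0],
    [0.03, 0, 0, 0, 0],
    [0.03, 0, 0, 0, 0]
  ]
}}

```text
clock: 14.02
tool_pos: [0.5354, 0.1304, 0.2501]
eef_rot: [0.707, -0.019, -0.707, -0.018]
contact_force: [0.1, 0.1, -2.1]
opening: 0.444
```

```bash
cat >> h.py <<'E'
CC=np.array([.5051,.2185]);YW=-.048
G.update({'wl':cell(.034,-.084),'wh':cell(.034,.084),'nm':cell(-.043,0),'nh':cell(-.043,.084)})
E
python3 - <<'E'
from h import *
go('wl',.25); snap('wrist','w5')
P,C=cloud('w5','wrist'); tp=np.load('pics/w5.npz')['tp'][:2]
print(G['wl'],'held',circ(P,tp,.033,.17,.235),circ(P,tp,.02,.252,.275,.005))
k=(P[:,2]>.0725)&(P[:,2]<.079)&(P[:,0]>.40)&(P[:,0]<.61)&(P[:,1]>.07)&(P[:,1]<.36)
print(cv2.minAreaRect(P[k,:2].astype(np.float32)))
E
```

```text
t 14.03 pos [0.5354 0.1304 0.2501] F [ 0.1  0.1 -2.1] op 0.0391 yaw -92.96 tilt [ 8.e-04 -8.e-04 -1.e+00] q [-0.5   0.59  0.29  1.79 -0.22  0.79 -1.72]
delta mm [ 0.1 -2.5  0.5]
[0.53503039 0.13296538] held (array([0.534 , 0.1316]), 2514, 0.0001) (array([0.5342, 0.1317]), 2730, 0.0003)
((0.5051780343055725, 0.2188662737607956), (0.26275205612182617, 0.16170388460159302), 87.24159240722656)
```

View pics/w5.png

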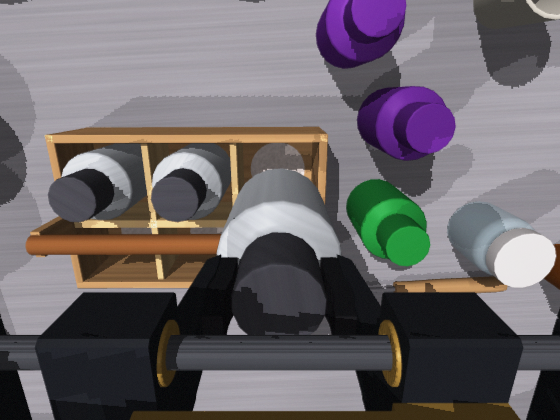

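Request:
{"op": "arm_command", "data": {
  "plan": [
    [0.03, 0.01, 0, -0.0005, 0],
    [0.03, 0.02, 0, 0, 0],
    [0.03, 0.02, 0, 0, 0],
    [0.03, 0.012, 0, 0, 0],
    [0.03, 0.0, 0, 0, 0]
  ]
}}

```text
clock: 14.7
tool_pos: [0.535, 0.1317, 0.1868]
eef_rot: [-0.706, 0.018, 0.707, 0.017]
contact_force: [0.8, -0.1, -2.2]
opening: 0.443
```

Run:
```python
from h import *
go('wl',.1025)
```

```text
t 14.7 pos [0.535  0.1317 0.1868] F [ 0.8 -0.1 -2.2] op 0.0391 yaw -92.84 tilt [-1.6e-03 -7.0e-04 -1.0e+00] q [-0.47  0.68  0.25  1.86 -0.26  0.64 -1.69]
delta mm [84.3 -1.3 -0.1]
```

Request:
{"op": "arm_command", "data": {
  "plan": [
    [0.03, 0.012, 0, -0.0005, 0],
    [0.03, 0.02, 0, 0, 0],
    [0.03, 0.02, 0, 0, 0],
    [0.03, 0.015, 0, 0, 0],
    [0.03, 0.008, 0, 0, 0],
    [0.03, 0.004, 0, 0, 0],
    [0.03, 0.002, 0, 0, 0],
    [0.03, 0, 0, 0, 0]
  ]
}}

```text
clock: 15.7
tool_pos: [0.5362, 0.1321, 0.107]
eef_rot: [0.707, -0.017, -0.707, -0.017]
contact_force: [0.0, 0.1, -3.7]
opening: 0.447
```

Request:
{"op": "arm_command", "data": {
  "plan": [
    [0.03, 0.001, 0, 0, 0],
    [0.03, 0.001, 0, 0, 0],
    [0.03, 0, 0, 0, 0]
  ]
}}

```text
clock: 16.08
tool_pos: [0.5359, 0.1321, 0.1047]
eef_rot: [0.707, -0.017, -0.707, -0.017]
contact_force: [-0.2, -1.0, -3.3]
opening: 0.445
```

Request:
{"op": "arm_command", "data": {
  "plan": [
    [0.03, 0.001, 0, 0, 0],
    [0.03, 0.001, 0, 0, 0],
    [0.03, 0, 0, 0, 0]
  ]
}}

```text
clock: 16.45
tool_pos: [0.5358, 0.1321, 0.1026]
eef_rot: [-0.707, 0.017, 0.707, 0.017]
contact_force: [-0.8, -0.1, -2.5]
opening: 0.443
```

Request:
{"op": "arm_command", "data": {
  "plan": [
    [0.03, 0.001, 0, 0, 0],
    [0.03, 0, 0, 0, 0]
  ]
}}

```text
clock: 16.7
tool_pos: [0.5361, 0.132, 0.1021]
eef_rot: [0.707, -0.017, -0.707, -0.017]
contact_force: [-1.3, -0.6, 1.7]
opening: 0.446
```

Contact (Fz +1.7). Release and rise.

Request:
{"op": "arm_command", "data": {
  "plan": [
    [0.06, 0.0, 0, 0, 0],
    [0.06, 0.0, 0, 0, 0],
    [0.06, 0.0, 0, 0, 0],
    [0.06, -0.015, 0, 0, 0],
    [0.06, -0.03, 0, 0, 0],
    [0.06, -0.04, 0, 0, 0],
    [0.06, -0.03, 0, 0, 0]
  ]
}}

```text
clock: 17.58
tool_pos: [0.5364, 0.1321, 0.2193]
eef_rot: [0.708, -0.017, -0.706, -0.018]
contact_force: [0.1, 0.4, 0.9]
opening: 0.676
```

Run:
```python
from h import *
go('b1',.225); snap('wrist','w6')
P,C=cloud('w6','wrist'); print(G['wl'],circ(P,G['wl'],.02,.1,.122,.005),circ(P,G['wl'],.033,.05,.09))
```

```text
t 17.57 pos [0.5364 0.1321 0.2193] F [0.1 0.4 0.9] op 0.0595 yaw -92.83 tilt [ 2.2e-03  6.0e-04 -1.0e+00] q [-0.49  0.63  0.27  1.83 -0.25  0.71 -1.7 ]
delta mm [ -6.2 353.1 123.4]
[0.53503039 0.13296538] (array([0.5344, 0.1332]), 309, 0.0001) (array([0.5338, 0.1326]), 1333, 0.0012)
```

View pics/w6.png

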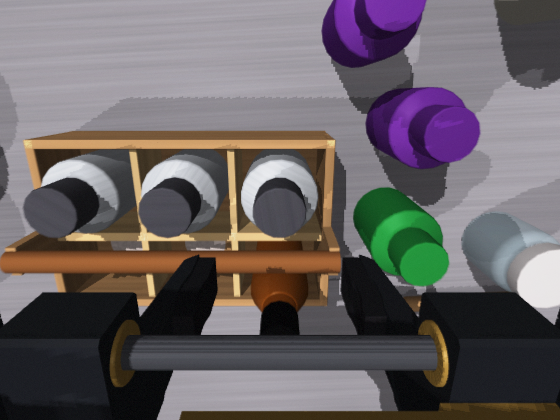

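The wide row is done; the third tin is at (280,195). Next is bottle 1.

Request:
{"op": "arm_command", "data": {
  "plan": [
    [0.055, -0.003, 0.02, 0.007, 0],
    [0.055, -0.003, 0.035, 0.012, 0],
    [0.055, 0, 0.042, 0.015, 0],
    [0.055, 0, 0.045, 0.016, 0],
    [0.055, 0, 0.045, 0.016, 0],
    [0.055, 0, 0.045, 0.016, 0],
    [0.055, 0, 0.045, 0.016, 0],
    [0.055, 0, 0.038, 0.013, 0],
    [0.055, 0, 0.025, 0.008, 0],
    [0.055, 0, 0.013, 0.004, 0],
    [0.055, 0, 0, 0, 0],
    [0.055, 0, 0, 0, 0]
  ]
}}

```text
clock: 19.12
tool_pos: [0.3959, -0.2133, 0.2225]
eef_rot: [-0.707, 0.016, 0.707, 0.017]
contact_force: [0.0, 0.3, 0.1]
opening: 0.624
```

Run:
```python
from h import *
go('b1',.128); snap('wrist','w7')
P,C=cloud('w7','wrist'); print(circ(P,G['b1'],.014,.13,.16,.005),circ(P,G['b1'],.025,.03,.095))
```

```text
t 19.12 pos [ 0.3959 -0.2133  0.2225] F [0.  0.3 0.1] op 0.055 yaw -92.72 tilt [-4.e-04  1.e-03 -1.e+00] q [ 0.27  0.5   0.18  2.1  -0.17  0.55 -1.04]
delta mm [94.5  1.3  0.1]
(array([ 0.395 , -0.2143]), 448, 0.0001) (array([ 0.395 , -0.2142]), 613, 0.0001)
```

View pics/w7.png

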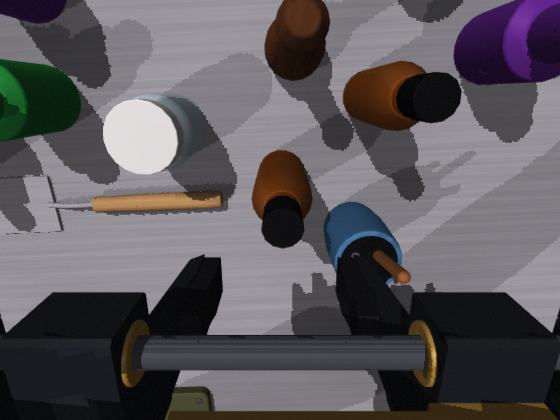

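Run:
```python
from h import *
for f,n in(('w7','wrist'),('side0','side')):
    P,C=cloud(f,n); k=(P[:,2]>.1)&(P[:,2]<.175)&(np.hypot(P[:,0]-.34,P[:,1]+.29)<.07)&(P[:,1]<-.24); q=P[k]; print(n,circ(P,(.335,-.292),.033,.02,.085),len(q),q.min(0) if len(q) else 0,q.max(0) if len(q) else 0)
```

```text
wrist (array([ 0.3277, -0.2902]), 1575, 0.0005) 480 [ 0.33697982 -0.30539712  0.10000728] [ 0.35094729 -0.29323168  0.15178182]
side (array([ 0.3302, -0.2891]), 508, 0.0007) 244 [ 0.30098866 -0.30655587  0.10009411] [ 0.349112   -0.26845157  0.15781762]
```

The crock's handles end at x = 0.351 and the finger starts at x = 0.384, so the way is clear. Descend and grip.

Request:
{"op": "arm_command", "data": {
  "plan": [
    [0.055, 0.015, 0.001, 0.0005, 0],
    [0.055, 0.025, 0, 0, 0],
    [0.055, 0.025, 0, 0, 0],
    [0.055, 0.018, 0, 0, 0],
    [0.055, 0.009, 0, 0, 0],
    [0.055, 0.003, 0, 0, 0],
    [0.02, 0, 0, 0, 0],
    [0.02, 0, 0, 0, 0],
    [0.02, 0, 0, 0, 0],
    [0.02, 0, 0, 0, 0]
  ],
  "force": 30
}}

```text
clock: 20.42
tool_pos: [0.3955, -0.2157, 0.1281]
eef_rot: [0.707, -0.018, -0.707, -0.017]
contact_force: [-0.4, -0.6, 3.0]
opening: 0.302
```

Run:
```python
from h import *
print(G); go('nh',.29)
```

```text
{'tin1': (0.5535, -0.102), 'tin2': (0.6577, -0.233), 'b1': (0.3957, -0.2145), 'b2': (0.471, -0.3053), 'wl': array([0.53503039, 0.13296538]), 'wh': array([0.54309129, 0.30077188]), 'nm': array([0.46214953, 0.22056321]), 'nh': array([0.46617998, 0.30446646])}
t 20.43 pos [ 0.3955 -0.2157  0.1281] F [-0.4 -0.6  3. ] op 0.0266 yaw -92.82 tilt [ 1.e-03 -5.e-04 -1.e+00] q [ 0.34  0.68  0.1   2.19 -0.22  0.28 -0.99]
delta mm [-162.  -522.9  -45.2]
```

I'll lift to TCP z = 0.325 so the bottle's bottom clears the packed bottle's 173 mm top.

Request:
{"op": "arm_command", "data": {
  "plan": [
    [0.02, -0.01, 0, 0, 0],
    [0.02, -0.02, 0, 0, 0],
    [0.02, -0.03, 0, 0, 0],
    [0.02, -0.035, 0, 0, 0],
    [0.02, -0.035, 0, 0, 0],
    [0.02, -0.032, -0.01, -0.001, 0],
    [0.02, -0.022, -0.025, -0.002, 0],
    [0.02, -0.013, -0.04, -0.004, 0],
    [0.02, 0, -0.045, -0.004, 0],
    [0.02, 0, -0.045, -0.004, 0],
    [0.02, 0, -0.045, -0.004, 0],
    [0.02, 0, -0.045, -0.004, 0]
  ]
}}

```text
clock: 21.92
tool_pos: [0.4298, 0.0394, 0.3249]
eef_rot: [-0.707, 0.017, 0.707, 0.017]
contact_force: [1.3, -0.4, -2.5]
opening: 0.301
```

Run:
```python
from h import *
go('nh',.325)
```

```text
t 21.93 pos [0.4298 0.0394 0.3249] F [ 1.3 -0.4 -2.5] op 0.0265 yaw -92.82 tilt [-8.e-04 -1.e-04 -1.e+00] q [-0.35  0.32  0.21  2.   -0.09  0.83 -1.71]
delta mm [-1.000e-01 -2.665e+02 -2.320e+01]
```

Request:
{"op": "arm_command", "data": {
  "plan": [
    [0.02, 0, -0.045, -0.004, 0],
    [0.02, 0, -0.045, -0.004, 0],
    [0.02, 0, -0.045, -0.004, 0],
    [0.02, 0, -0.045, -0.004, 0],
    [0.02, 0, -0.04, -0.003, 0],
    [0.02, 0, -0.028, -0.002, 0],
    [0.02, 0, -0.015, -0.001, 0],
    [0.02, 0, -0.004, 0, 0],
    [0.02, 0, 0, 0, 0],
    [0.02, 0, 0, 0, 0]
  ]
}}

```text
clock: 23.18
tool_pos: [0.4659, 0.3022, 0.3248]
eef_rot: [-0.707, 0.018, 0.707, 0.018]
contact_force: [-0.1, 0.1, -3.4]
opening: 0.307
```

Run:
```python
from h import *
go('nh',.325); snap('wrist','w8')
P,C=cloud('w8','wrist'); tp=np.load('pics/w8.npz')['tp'][:2]
print('held',circ(P,tp,.025,.21,.295),circ(P,tp,.014,.33,.36,.005))
hb=P[(np.hypot(*(P[:,:2]-tp).T)<.03)&(P[:,2]>.18)]; print(hb[:,2].min())
k=(P[:,2]>.0725)&(P[:,2]<.079)&(P[:,0]>.40)&(P[:,0]<.61)&(P[:,1]>.07)&(P[:,1]<.37)
print(cv2.minAreaRect(P[k,:2].astype(np.float32)))
```

```text
t 23.18 pos [0.4659 0.3022 0.3248] F [-0.1  0.1 -3.4] op 0.027 yaw -92.93 tilt [-1.e-04 -9.e-04 -1.e+00] q [-0.77  0.5   0.18  1.67 -0.1   0.98 -2.18]
delta mm [-0.2 -2.3 -0.2]
held (array([0.4655, 0.3035]), 2139, 0.0001) (array([0.4659, 0.3035]), 2995, 0.0004)
0.19667219028813568
((0.5046504139900208, 0.21863774955272675), (0.2625131607055664, 0.16198265552520752), 87.09053039550781)
```

View pics/w8.png

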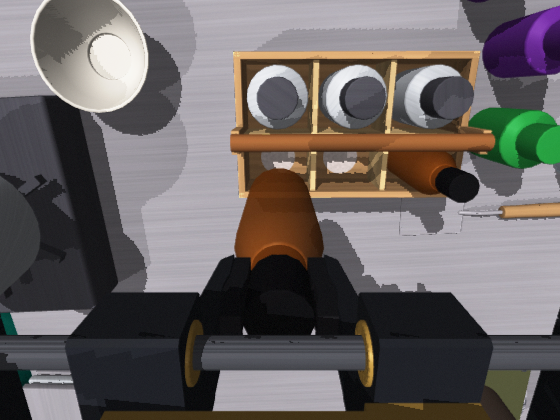

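The held bottle matches the cell to about 1 mm. The bar's edge is at crate x = −18, and that's exactly where the edge of a centred 50 mm bottle falls. I'll lower it biased about 2.5 mm away from the bar, so I'm measuring the bar and the outer wall precisely.

```bash
cat >> h.py <<'E'
def loc(P): 
    Rm=R.from_euler('z',YW).as_matrix()[:2,:2]; return np.c_[(P[:,:2]-CC)@Rm,P[:,2:]]
E
python3 - <<'E'
from h import *
P,C=cloud('w8','wrist'); L=loc(P)
b=L[(abs(L[:,0]+.009)<.02)&(L[:,2]>.108)&(L[:,2]<.135)&(abs(L[:,1])<.11)]
# fit bar: circle in x-z, radius 9 mm, with slope in y
f=lambda p:np.hypot(b[:,0]-p[0]-p[2]*b[:,1],b[:,2]-p[1])-.009
s=least_squares(f,[-.009,.12,0],loss='soft_l1',f_scale=.001); print('bar x,z,slope',s.x.round(4),len(b),np.median(abs(s.fun)))
for a,c in((-.11,0),(0,.11)):
    t=b[(b[:,1]>a)&(b[:,1]<c)]; print('bar x range',np.percentile(t[:,0],[1,99]).round(4),t[:,2].max().round(4))
w=L[(L[:,0]<-.06)&(L[:,2]>.073)&(L[:,2]<.078)&(L[:,0]>-.09)&(abs(L[:,1])<.12)]
for a,c in((-.12,-.04),(-.04,.04),(.04,.12)):
    t=w[(w[:,1]>a)&(w[:,1]<c)]; print('westwall',len(t),np.percentile(t[:,0],[1,50,99]).round(4) if len(t) else 0)
print('held local',loc(np.array([[.4657,.3035,0]])))
print(G, R.from_euler('z',YW).as_matrix()[:2,0])
E
```

```text
bar x,z,slope [-0.0096  0.1204  0.0066] 4315 0.0004998816317090902
bar x range [-0.0285 -0.0007] 0.1319
bar x range [-0.0174 -0.0004] 0.1314
westwall 366 [-0.0814 -0.0782 -0.0732]
westwall 460 [-0.081  -0.0769 -0.0731]
westwall 39 [-0.0806 -0.0755 -0.0731]
held local [[-0.04343305  0.08301162  0.        ]]
{'tin1': (0.5535, -0.102), 'tin2': (0.6577, -0.233), 'b1': (0.3957, -0.2145), 'b2': (0.471, -0.3053), 'wl': array([0.53503039, 0.13296538]), 'wh': array([0.54309129, 0.30077188]), 'nm': array([0.46214953, 0.22056321]), 'nh': array([0.46617998, 0.30446646])} [ 0.99884822 -0.04798157]
```

Request:
{"op": "arm_command", "data": {
  "plan": [
    [0.02, 0.01, 0, 0.002, 0],
    [0.02, 0.02, 0, 0, 0],
    [0.02, 0.018, 0, 0, 0],
    [0.02, 0.009, 0, 0, 0],
    [0.02, 0, 0, 0, 0],
    [0.02, 0, 0, 0, 0]
  ]
}}

```text
clock: 23.98
tool_pos: [0.4642, 0.304, 0.2683]
eef_rot: [0.707, -0.017, -0.706, -0.018]
contact_force: [0.7, 0.2, -3.3]
opening: 0.305
```

Run:
```python
from h import *
G['t']=cell(-.0455,.084)
go('t',.137); snap('wrist','w9')
P,C=cloud('w9','wrist'); tp=np.load('pics/w9.npz')['tp'][:2]
h=circ(P,tp,.025,.155,.235); print('held',h,circ(P,tp,.014,.275,.30,.005),loc(np.r_[h[0],0][None]))
L=loc(P)
w=L[(L[:,0]<-.06)&(L[:,2]>.073)&(L[:,2]<.078)&(L[:,0]>-.09)&(abs(L[:,1])<.12)]
print('westwall',len(w),np.percentile(w[:,0],[1,50,99]).round(4))
b=L[(abs(L[:,0]+.009)<.0095)&(L[:,2]>.108)&(L[:,2]<.135)&(abs(L[:,1])<.11)]
f=lambda p:np.hypot(b[:,0]-p[0]-p[2]*b[:,1],b[:,2]-p[1])-.009
s=least_squares(f,[-.009,.12,0],loss='soft_l1',f_scale=.001); print('bar x,z,slope',s.x.round(4),len(b))
```

```text
t 23.98 pos [0.4642 0.304  0.2683] F [ 0.7  0.2 -3.3] op 0.0269 yaw -92.83 tilt [ 1.1e-03  7.0e-04 -1.0e+00] q [-0.76  0.56  0.16  1.76 -0.11  0.83 -2.17]
delta mm [131.3  -0.5   0.7]
held (array([0.4639, 0.3054]), 1961, 0.0001) (array([0.4642, 0.3052]), 2488, 0.0005) [[-0.04532215  0.08482307  0.        ]]
westwall 1062 [-0.0807 -0.077  -0.073 ]
bar x,z,slope [-0.0092  0.1204  0.0004] 5688
```

View pics/w9.png

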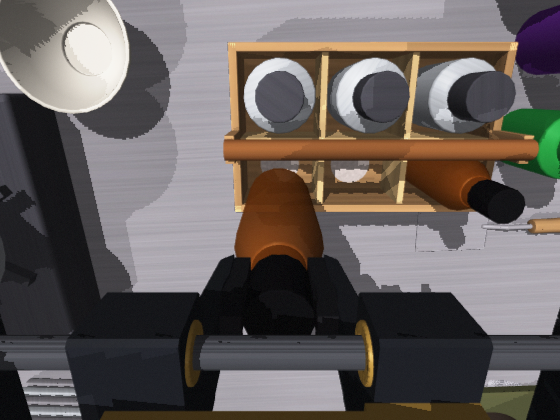

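Request:
{"op": "arm_command", "data": {
  "plan": [
    [0.02, 0.008, 0.0005, 0, 0],
    [0.02, 0.012, 0, 0, 0],
    [0.02, 0.014, 0, 0, 0],
    [0.02, 0.012, 0, 0, 0],
    [0.02, 0.008, 0, 0, 0],
    [0.02, 0, 0, 0, 0]
  ]
}}

```text
clock: 24.78
tool_pos: [0.4634, 0.3031, 0.2129]
eef_rot: [-0.706, 0.018, 0.707, 0.017]
contact_force: [-0.5, 0.5, -2.7]
opening: 0.308
```

Run:
```python
from h import *
go(cell(-.0455,.084),.137)
```

```text
t 24.77 pos [0.4634 0.3031 0.2129] F [-0.5  0.5 -2.7] op 0.0271 yaw -92.82 tilt [-1.2e-03 -9.0e-04 -1.0e+00] q [-0.75  0.63  0.14  1.82 -0.13  0.7  -2.15]
delta mm [75.9 -1.6 -0.3]
```

Request:
{"op": "arm_command", "data": {
  "plan": [
    [0.02, 0.008, 0, -0.0005, 0],
    [0.02, 0.012, 0, 0, 0],
    [0.02, 0.014, 0, 0, 0],
    [0.02, 0.012, 0, 0, 0],
    [0.02, 0.01, 0, 0, 0],
    [0.02, 0.007, 0, 0, 0],
    [0.02, 0.004, 0, 0, 0],
    [0.02, 0, 0, 0, 0]
  ]
}}

```text
clock: 25.78
tool_pos: [0.4642, 0.3033, 0.1466]
eef_rot: [-0.707, 0.017, 0.707, 0.017]
contact_force: [0.5, 0.5, -3.4]
opening: 0.303
```

Run:
```python
from h import *
go(cell(-.0455,.084),.137)
```

```text
t 25.77 pos [0.4642 0.3033 0.1466] F [ 0.5  0.5 -3.4] op 0.0267 yaw -92.81 tilt [-1.e-04 -1.e-04 -1.e+00] q [-0.73  0.73  0.11  1.88 -0.15  0.54 -2.14]
delta mm [ 9.6 -1.3  0.6]
```

Request:
{"op": "arm_command", "data": {
  "plan": [
    [0.02, 0.004, 0, 0, 0],
    [0.02, 0.003, 0, 0, 0],
    [0.02, 0.001, 0, 0, 0],
    [0.02, 0, 0, 0, 0]
  ]
}}

```text
clock: 26.28
tool_pos: [0.4642, 0.3033, 0.1387]
eef_rot: [-0.707, 0.017, 0.707, 0.017]
contact_force: [0.3, -0.2, -1.8]
opening: 0.304
```

Request:
{"op": "arm_command", "data": {
  "plan": [
    [0.02, 0.001, 0, 0, 0],
    [0.02, 0.0, 0, 0, 0]
  ]
}}

```text
clock: 26.52
tool_pos: [0.4642, 0.3033, 0.1377]
eef_rot: [0.707, -0.017, -0.707, -0.017]
contact_force: [0.5, -0.5, -3.4]
opening: 0.301
```

Request:
{"op": "arm_command", "data": {
  "plan": [
    [0.02, 0.001, 0, 0, 0],
    [0.02, 0.0, 0, 0, 0]
  ]
}}

```text
clock: 26.78
tool_pos: [0.4642, 0.3033, 0.1367]
eef_rot: [-0.707, 0.017, 0.707, 0.017]
contact_force: [0.2, -0.5, -2.4]
opening: 0.309
```

Request:
{"op": "arm_command", "data": {
  "plan": [
    [0.02, 0.001, 0, 0, 0],
    [0.02, 0.0, 0, 0, 0]
  ]
}}

```text
clock: 27.02
tool_pos: [0.4645, 0.3035, 0.1362]
eef_rot: [0.707, -0.017, -0.707, -0.018]
contact_force: [-0.5, -0.5, 2.7]
opening: 0.302
```

Contact (Fz +2.7). Release and rise.

Request:
{"op": "arm_command", "data": {
  "plan": [
    [0.05, 0.0, 0, 0, 0],
    [0.05, 0.0, 0, 0, 0],
    [0.05, 0.0, 0, 0, 0],
    [0.05, -0.015, 0, 0, 0],
    [0.05, -0.03, 0, 0, 0],
    [0.05, -0.03, 0, 0, 0],
    [0.05, -0.02, 0, 0, 0],
    [0.05, 0, 0, 0, 0]
  ]
}}

```text
clock: 28.02
tool_pos: [0.4653, 0.3039, 0.2329]
eef_rot: [0.708, -0.016, -0.706, -0.018]
contact_force: [-0.3, 0.3, 0.2]
opening: 0.566
```

Run:
```python
from h import *
go('b2',.23); snap('wrist','w10')
P,C=cloud('w10','wrist'); 
h=circ(P,G['nh'],.014,.135,.17,.005); print(h,loc(np.r_[h[0],0][None]),circ(P,G['nh'],.025,.08,.106))
```

```text
t 28.02 pos [0.4653 0.3039 0.2329] F [-0.3  0.3  0.2] op 0.0499 yaw -92.82 tilt [ 0.0037  0.0026 -1.    ] q [-0.75  0.61  0.15  1.8  -0.13  0.74 -2.16]
delta mm [  1.3 608.2 -35.7]
(array([0.4638, 0.3046]), 506, 0.0002) [[-0.04538364  0.08401919  0.        ]] (array([0.4638, 0.3047]), 121, 0.0001)
```

View pics/w10.png

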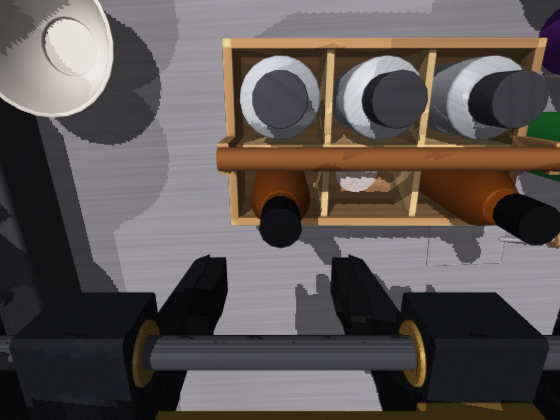

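Bottle 1 is upright in its cell at (280,205). On to bottle 2.

Request:
{"op": "arm_command", "data": {
  "plan": [
    [0.05, 0, 0.03, -0.002, 0],
    [0.05, 0, 0.05, -0.003, 0],
    [0.05, 0, 0.058, -0.0035, 0],
    [0.05, 0, 0.06, -0.0035, 0],
    [0.05, 0, 0.06, -0.0035, 0],
    [0.05, 0, 0.06, -0.0035, 0],
    [0.05, 0, 0.06, -0.0035, 0],
    [0.05, 0, 0.06, -0.0035, 0],
    [0.05, 0, 0.06, -0.0035, 0],
    [0.05, 0, 0.05, -0.003, 0],
    [0.05, 0, 0.035, -0.002, 0],
    [0.05, 0, 0.018, -0.001, 0]
  ]
}}

```text
clock: 29.58
tool_pos: [0.4691, -0.3005, 0.2298]
eef_rot: [-0.706, 0.018, 0.707, 0.018]
contact_force: [-0.1, 1.0, 0.4]
opening: 0.573
```

Request:
{"op": "arm_command", "data": {
  "plan": [
    [0.055, 0, 0.006, 0, 0],
    [0.055, 0, 0, 0, 0],
    [0.055, 0, 0, 0, 0]
  ]
}}

```text
clock: 29.95
tool_pos: [0.4703, -0.3029, 0.2307]
eef_rot: [-0.707, 0.016, 0.707, 0.017]
contact_force: [0.5, 0.1, -0.4]
opening: 0.623
```

Run:
```python
from h import *
snap('wrist','w11')
P,C=cloud('w11','wrist'); h=circ(P,G['b2'],.014,.13,.16,.005); print(h,circ(P,G['b2'],.025,.03,.095)); go('b2',.128)
```

```text
(array([ 0.4704, -0.3049]), 399, 0.0002) (array([ 0.4704, -0.3049]), 554, 0.0001)
t 30.0 pos [ 0.4703 -0.3031  0.2308] F [ 0.5  0.2 -0.1] op 0.055 yaw -92.68 tilt [ 0.e+00  9.e-04 -1.e+00] q [ 0.46  0.61  0.04  1.78 -0.04  0.75 -1.09]
delta mm [102.8   2.2  -0.8]
```

View pics/w11.png

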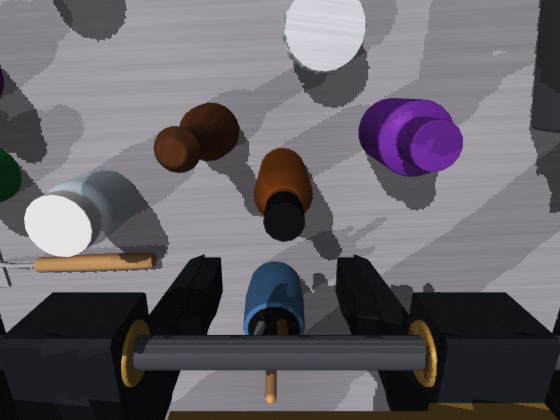

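Request:
{"op": "arm_command", "data": {
  "plan": [
    [0.055, 0.015, 0.001, 0, 0],
    [0.055, 0.025, 0, 0, 0],
    [0.055, 0.025, 0, 0, 0],
    [0.055, 0.02, 0, 0, 0],
    [0.055, 0.012, 0, 0, 0],
    [0.055, 0.006, 0, 0, 0],
    [0.055, 0, 0, 0, 0],
    [0.02, 0, 0, 0, 0],
    [0.02, 0, 0, 0, 0],
    [0.02, 0, 0, 0, 0],
    [0.02, 0, 0, 0, 0]
  ],
  "force": 30
}}

```text
clock: 31.38
tool_pos: [0.4701, -0.306, 0.1281]
eef_rot: [0.707, -0.018, -0.707, -0.017]
contact_force: [-0.3, -0.4, 2.4]
opening: 0.305
```

Run:
```python
from h import *
go(cell(-.0455,0),.325)
```

```text
t 31.38 pos [ 0.4701 -0.306   0.1281] F [-0.3 -0.4  2.4] op 0.0268 yaw -92.82 tilt [ 8.e-04 -5.e-04 -1.e+00] q [ 0.48  0.76  0.03  1.87 -0.04  0.51 -1.09]
delta mm [-197.2 -525.4   36.2]
```

Request:
{"op": "arm_command", "data": {
  "plan": [
    [0.02, -0.01, 0, 0, 0],
    [0.02, -0.02, 0, 0, 0],
    [0.02, -0.03, 0, 0, 0],
    [0.02, -0.035, 0, 0, 0],
    [0.02, -0.035, 0, 0, 0],
    [0.02, -0.032, -0.01, 0.001, 0],
    [0.02, -0.022, -0.025, 0.002, 0],
    [0.02, -0.013, -0.04, 0.003, 0],
    [0.02, 0, -0.045, 0.003, 0],
    [0.02, 0, -0.045, 0.003, 0],
    [0.02, 0, -0.045, 0.003, 0],
    [0.02, 0, -0.045, 0.003, 0]
  ]
}}

```text
clock: 32.88
tool_pos: [0.4636, -0.0486, 0.325]
eef_rot: [-0.707, 0.017, 0.707, 0.017]
contact_force: [0.4, 0.1, -2.7]
opening: 0.302
```

Request:
{"op": "arm_command", "data": {
  "plan": [
    [0.02, 0, -0.045, 0.003, 0],
    [0.02, 0, -0.045, 0.003, 0],
    [0.02, 0, -0.045, 0.003, 0],
    [0.02, 0, -0.045, 0.003, 0],
    [0.02, 0, -0.04, 0.003, 0],
    [0.02, 0, -0.028, 0.002, 0],
    [0.02, 0, -0.015, 0.001, 0],
    [0.02, 0, -0.0055, 0, 0],
    [0.02, 0, 0, 0, 0],
    [0.02, 0, 0, 0, 0]
  ]
}}

```text
clock: 34.12
tool_pos: [0.4598, 0.2174, 0.3247]
eef_rot: [-0.707, 0.018, 0.707, 0.018]
contact_force: [-0.9, -0.0, -2.1]
opening: 0.306
```

```bash
cat > chk.py <<'E'
from h import *
import sys
f=sys.argv[1]; zb=float(sys.argv[2]); cy=float(sys.argv[3])
go(cell(-.0455,cy),.137); snap('wrist',f)
P,C=cloud(f,'wrist'); tp=np.load(f'pics/{f}.npz')['tp'][:2]
h=circ(P,tp,.025,zb+.015,zb+.095); print('held',h,circ(P,tp,.014,zb+.135,zb+.16,.005),loc(np.r_[h[0],0][None]))
L=loc(P)
w=L[(L[:,0]<-.06)&(L[:,2]>.073)&(L[:,2]<.078)&(L[:,0]>-.09)&(abs(L[:,1])<.12)]
print('westwall',len(w),np.percentile(w[:,0],[1,50,99]).round(4))
b=L[(abs(L[:,0]+.009)<.0095)&(L[:,2]>.108)&(L[:,2]<.135)&(abs(L[:,1])<.11)]
g=lambda p:np.hypot(b[:,0]-p[0]-p[2]*b[:,1],b[:,2]-p[1])-.009
s=least_squares(g,[-.009,.12,0],loss='soft_l1',f_scale=.001); print('bar x,z,slope',s.x.round(4),len(b))
E
python3 chk.py w12 .197 0
```

```text
t 34.12 pos [0.4598 0.2174 0.3247] F [-0.9 -0.  -2.1] op 0.027 yaw -92.94 tilt [-0.e+00 -9.e-04 -1.e+00] q [-0.53  0.43 -0.    1.8   0.    0.92 -2.16]
delta mm [187.7  -3.4   0.3]
held (array([0.4602, 0.2185]), 1948, 0.0001) (array([0.4606, 0.2187]), 2523, 0.0004) [[-0.04484829 -0.00215437  0.        ]]
westwall 536 [-0.0812 -0.0774 -0.073 ]
bar x,z,slope [-0.0093  0.1204  0.0004] 3975
```

View pics/w12.png

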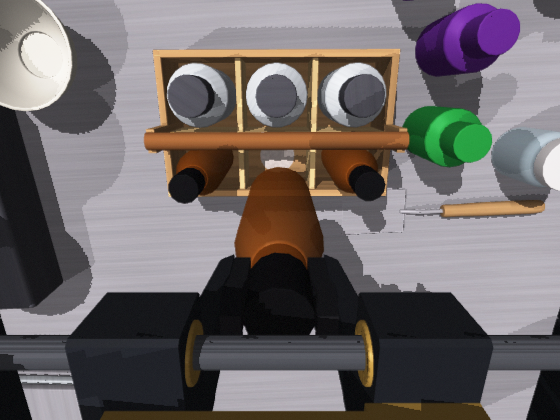

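Request:
{"op": "arm_command", "data": {
  "plan": [
    [0.02, 0.01, -0.001, 0.0008, 0],
    [0.02, 0.02, 0, 0, 0],
    [0.02, 0.018, 0, 0, 0],
    [0.02, 0.009, 0, 0, 0],
    [0.02, 0, 0, 0, 0],
    [0.02, 0, 0, 0, 0]
  ]
}}

```text
clock: 34.92
tool_pos: [0.4592, 0.2201, 0.2682]
eef_rot: [0.707, -0.017, -0.707, -0.018]
contact_force: [0.1, -0.1, -3.0]
opening: 0.306
```

```bash
python3 chk.py w13 .14 0
```

```text
t 34.92 pos [0.4592 0.2201 0.2682] F [ 0.1 -0.1 -3. ] op 0.027 yaw -92.82 tilt [ 1.e-03  6.e-04 -1.e+00] q [-0.53  0.49 -0.01  1.88  0.01  0.77 -2.16]
delta mm [131.2  -0.5  -0.3]
held (array([0.4597, 0.2213]), 1919, 0.0001) (array([0.4601, 0.2214]), 2511, 0.0004) [[-0.04548206  0.00061841  0.        ]]
westwall 607 [-0.0804 -0.0769 -0.073 ]
bar x,z,slope [-0.0093  0.1204  0.0006] 5579
```

The bottle has about 2 mm to both the bar and the wall. Lowering as before.

Request:
{"op": "arm_command", "data": {
  "plan": [
    [0.02, 0.008, 0, 0, 0],
    [0.02, 0.012, 0, 0, 0],
    [0.02, 0.014, 0, 0, 0],
    [0.02, 0.012, 0, 0, 0],
    [0.02, 0.008, 0, 0, 0],
    [0.02, 0, 0, 0, 0]
  ]
}}

```text
clock: 35.72
tool_pos: [0.4585, 0.2197, 0.213]
eef_rot: [-0.706, 0.018, 0.707, 0.017]
contact_force: [-0.1, -0.0, -3.1]
opening: 0.306
```

Request:
{"op": "arm_command", "data": {
  "plan": [
    [0.02, 0.008, 0, -0.0005, 0],
    [0.02, 0.012, 0, 0, 0],
    [0.02, 0.014, 0, 0, 0],
    [0.02, 0.012, 0, 0, 0],
    [0.02, 0.01, 0, 0, 0],
    [0.02, 0.007, 0, 0, 0],
    [0.02, 0.006, 0, 0, 0],
    [0.02, 0.003, 0, 0, 0],
    [0.02, 0, 0, 0, 0]
  ]
}}

```text
clock: 36.85
tool_pos: [0.4593, 0.2199, 0.1417]
eef_rot: [0.707, -0.017, -0.707, -0.017]
contact_force: [-0.3, 0.3, -3.6]
opening: 0.306
```

Request:
{"op": "arm_command", "data": {
  "plan": [
    [0.02, 0.002, 0, 0, 0],
    [0.02, 0.001, 0, 0, 0],
    [0.02, 0, 0, 0, 0]
  ]
}}

```text
clock: 37.22
tool_pos: [0.4593, 0.22, 0.1388]
eef_rot: [0.707, -0.017, -0.707, -0.017]
contact_force: [-1.1, 0.9, -2.5]
opening: 0.307
```

Request:
{"op": "arm_command", "data": {
  "plan": [
    [0.02, 0.001, 0, 0, 0],
    [0.02, 0.001, 0, 0, 0],
    [0.02, 0, 0, 0, 0]
  ]
}}

```text
clock: 37.6
tool_pos: [0.4593, 0.2199, 0.1366]
eef_rot: [-0.707, 0.017, 0.707, 0.017]
contact_force: [-0.3, 0.6, -1.8]
opening: 0.306
```

Request:
{"op": "arm_command", "data": {
  "plan": [
    [0.02, 0.001, 0, 0, 0],
    [0.02, 0, 0, 0, 0]
  ]
}}

```text
clock: 37.85
tool_pos: [0.4596, 0.2199, 0.1361]
eef_rot: [0.707, -0.017, -0.707, -0.018]
contact_force: [-0.1, -0.6, 1.2]
opening: 0.302
```

Contact. Release and rise straight up.

Request:
{"op": "arm_command", "data": {
  "plan": [
    [0.05, 0.0, 0, 0, 0],
    [0.05, 0.0, 0, 0, 0],
    [0.05, 0.0, 0, 0, 0],
    [0.05, -0.015, 0, 0, 0],
    [0.05, -0.03, 0, 0, 0],
    [0.05, -0.04, 0, 0, 0],
    [0.05, -0.04, 0, 0, 0],
    [0.05, -0.03, 0, 0, 0],
    [0.05, -0.02, 0, 0, 0],
    [0.05, 0, 0, 0, 0]
  ]
}}

```text
clock: 39.1
tool_pos: [0.4601, 0.2203, 0.3128]
eef_rot: [0.708, -0.017, -0.706, -0.018]
contact_force: [-0.5, 0.0, -0.7]
opening: 0.564
```

Run:
```python
from h import *
go('nm',.3); snap('wrist','w14'); snap('side','side14'); snap('scene','scene14')
P,C=cloud('w14','wrist')
for n,c,rr,z0,z1 in (('nm',cell(-.0455,0),.014,.135,.17),('nh',cell(-.0455,.084),.014,.135,.17),('nl',cell(-.043,-.084),.014,.135,.17),('wl',G['wl'],.02,.1,.122),('wm',cell(.034,0),.02,.1,.122),('wh',G['wh'],.02,.1,.122)):
    h=circ(P,c,rr,z0,z1,.005)
    d=np.hypot(*(P[:,:2]-(h[0] if h else c)).T); print(n,h,loc(np.r_[h[0],0][None]).round(4) if h else 0,'top',np.percentile(P[(d<rr)&(P[:,2]>.1)][:,2],95).round(4))
P,C=cloud('side14','side')
for k,c,rr,z in(('green',(.4837,.02),.033,.08),('purp',(.5851,.0089),.033,.08),('purp2',(.6729,.053),.033,.08),('jar',(.4506,-.1041),.034,.09),('cup',(.6976,-.101),.034,.085),('pestle',(.5197,-.2319),.029,.035),('crock',(.3302,-.2891),.033,.085)):
        print(k,c,circ(P,c,rr,.01 if k!='crock' else .02,z))
```

```text
t 39.1 pos [0.4601 0.2203 0.3128] F [-0.5  0.  -0.7] op 0.0497 yaw -92.83 tilt [ 0.0039  0.0022 -1.    ] q [-0.53  0.44 -0.01  1.82  0.    0.88 -2.16]
delta mm [12.8 -0.3 -2. ]
nm (array([0.4597, 0.2209]), 213, 0.0001) [[-0.0455  0.0002  0.    ]] top 0.1745
nh (array([0.4639, 0.3049]), 342, 0.0002) [[-0.0453  0.0843  0.    ]] top 0.3852
nl (array([0.4576, 0.1366]), 338, 0.0002) [[-0.0435 -0.0841  0.    ]] top 0.3854
wl (array([0.5346, 0.1329]), 159, 0.0001) [[ 0.0336 -0.0841  0.    ]] top 0.1295
wm (array([0.4865, 0.22  ]), 187, 0.0022) [[-0.0187  0.0006  0.    ]] top 0.4047
wh (array([0.543 , 0.3013]), 162, 0.0001) [[0.0339 0.0845 0.    ]] top 0.1296
green (0.4837, 0.02) (array([0.4835, 0.02  ]), 498, 0.0009)
purp (0.5851, 0.0089) (array([0.5851, 0.0089]), 481, 0.001)
purp2 (0.6729, 0.053) (array([0.6726, 0.0532]), 264, 0.0011)
jar (0.4506, -0.1041) (array([ 0.4504, -0.104 ]), 646, 0.0014)
cup (0.6976, -0.101) (array([ 0.6975, -0.1008]), 675, 0.0035)
pestle (0.5197, -0.2319) (array([ 0.5193, -0.2311]), 176, 0.0009)
crock (0.3302, -0.2891) (array([ 0.3302, -0.289 ]), 496, 0.0007)
```

View pics/w14.png

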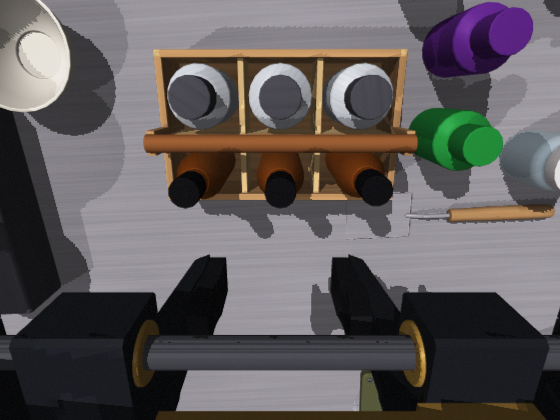

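View pics/side14.png

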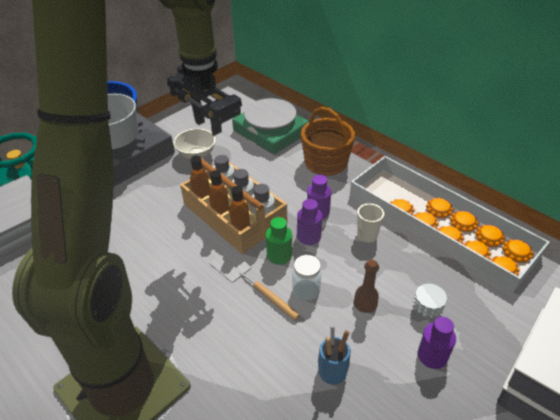

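View pics/scene14.png

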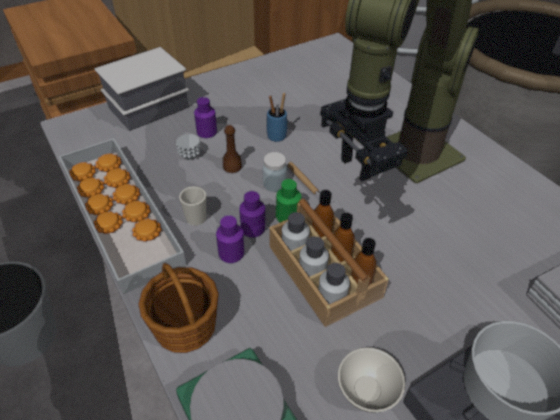

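All six cells are filled and every item stands upright. The bystanders read where they were, and the gripper is clear. Handing in.

```bash
python3 -c "
from h import *
print(r.finish_job())"
```

```text
the job is handed in; nothing more can be done
None
```

Both loose tins are now in the two empty wide cells and both bottles in the two empty narrow cells, each lowered until a light touch on the floor and then released. The job was handed in at about 39 s of the 72 s allowed.

**How it was done:** I gripped the tins by the cap and the bottles by the neck, with the jaws along the crate's length. The bottles went in about 2.5 mm off-centre, away from the carrying bar, because a centred bottle would have brushed it. They are still in that position.

**Last checks before handing in (wrist, side and scene views):**
- **Packed items:** all six stand upright. The two tins are within 1 mm of their cell centres and the two bottles are at their intended off-centre positions. The tops of the two tins and the middle bottle read at the height expected for standing on the floor. The same height reading failed for the other new bottle (the far narrow cell) and the packed bottle, because the gripper was in the way.
- **Things not to move:** green tin, two purple tins, jar, cup, pestle and crock all measured within 1 mm of where they started. The moulds, bowl and spatula looked unmoved in the pictures, but I did not measure them. The packed bottle was still in place.

**Where checks disagreed or failed:**
- The scene camera read about 4 mm low in y compared with the side and wrist cameras, so I did not use it for positions.
- The final fit of the tin that was already packed failed because it locked onto the carrying bar. I confirmed that tin by eye at the end; an earlier fit, after the first tin was lifted over it, had it in place.

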